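Throw in the jar mill's drive over its guard

TASK

Put the jar mill in gear without reaching behind its guard: take the bent rod from its rest, reach over the clear guard with it and draw the red-gripped lever to the left until the rubber drive wheel presses firmly on the roller's disc, which you feel as the pull rising about 2 N above the lever's plain drag; do not pull much harder, or the soft wheel is crushed. Move the lever with the rod alone, do not push on the wheel or lean on the guard, then hang the rod back in its rest and leave everything else where it stands.

Things in the scene. Friction and masses are not known exactly. Their poses are not given: they have to be found in the camera images.
- mill: The jar mill, fixed: grey base, blue end plates, two black rollers, white jar (top z = 216 mm). Origin on the table under the middle of the front plate's front face; x into the mill, y to its left, z up. Drive arm, wheel and disc lie at x = -36 to 0 mm, the red grip reaches out to x = -69 mm; the jar lies behind x = 0. Base plate: x -105 to 185, y -135 to 135, top z = 21 mm.
- guard: Clear guard in an aluminium frame, fixed to the mill, same origin and axes as mill. Front sheet at x = -98 mm (frame from -105 to -91), side sheets at y = -127 and 127 mm running back to x = 0, all up to z = 175 mm; open at the top. Not to be pressed with more than 10 N.
- drive_lever (a joint): Angle of the drive arm with its lever (rad): 0 upright, negative leaning to the mill's right (-y), positive to its left; -0.52 to 0.55, starts at -0.50 to -0.36, out of gear. Pivot along the mill's x at y = -12.5, z = 40 mm of the mill. Friction pivot: it stays where it is left; plain drag at the grip about 3.5 N leaning right, falling to 2.5 N leaning left.
- lever_grip (a point): Middle of the lever's red round grip, 18 mm thick, 36 mm long along the mill's x, 110 mm from the pivot. Drawn to +y of the mill it swings about the pivot; somewhere between -0.11 and 0.33 rad the wheel meets the disc, and from there the pull rises above the drag by about 0.8 N per mm of grip travel (about 0.6 N per mm of hand travel, as the held rod yields).
- drive_wheel: Sprung black rubber wheel, 44 mm across, on the back of the drive arm 50 mm from the pivot; origin on its axle. It meets the 60 mm aluminium disc on the left roller's end. The disc's bearing is adjustable by 10 mm either way, so the lever angle where the wheel bites is unknown. Its force on the disc is about 2.2 x the rise of pull at the grip: in gear above 2.2 N, crushed above 8 N.
- hook_rod: The loose bent rod, about 0.13 kg. Wooden handle 90 mm long (x), 16 mm wide (y), 22 mm high (z); origin at its centre. A steel rod 8 mm thick runs on from it along +x to x = 100 mm, then bends straight down (-z) to the black tip. Hangs level in the rest, bend down, centre 115 mm above the table.
- rod_tip (a point): Lower end of the rod's down-turned leg: x = 100, z = -85 mm of the rod. The leg is 8 mm thick, 10 mm at the tip.
- rod_rest: The rod's rest, fixed, right or left in front of the mill: dark plate 150 x 74 mm, two grey U forks 8 mm thick with outward flaring prongs 30 mm high. Origin on the table under the hung handle's middle, x along the rod to its bend. Forks at x = -37 mm (under the handle, seat 104 mm high, slot 21 mm) and x = 62 mm (under the steel rod, seat 111 mm high, slot 13 mm).
- rest_seat (a point): Where the handle's centre belongs when the rod hangs in the rest: 115 mm above the rest's origin.
- tape_roll: Roll of masking tape, 100 mm across, 24 mm high, bystander; origin at its underside.
- tub_sky: Light blue tub with white lid, 67 mm across, 57 mm high, bystander; origin at its underside.
- tub_ochre: Ochre tub with white lid, 67 mm across, 62 mm high, bystander; origin at its underside.
- bench_tub_4: Dark blue tub with white lid, 75 mm across, 77 mm high, bystander; origin at its underside.
- test_tile_1: Green L-shaped test tile, 44 x 46 x 62 mm, bystander; origin at its underside.
- test_tile_3: Blue L-shaped test tile, 44 x 46 x 62 mm, bystander; origin at its underside.

How it is judged:
By the outcome, as a careful person would: the job done as asked, in the order asked, and still so for the second after the job is handed in, with the robot touching nothing.
It also fails if it takes over 70 s, if anything falls off the work surface, if the arm or the gripper's body presses on something with over 40 N, if the wrist force passes 120 N, or if a joint passes its speed limit or range.

ROBOT

A 6-joint arm with a two-finger parallel gripper is mounted at the origin on a cart in front of the work surface, level with it; the furniture and walls round the work are solid. World frame = base frame: x ahead of the robot, y to its left, z up, the work surface at z = 0. Lengths are in m, angles in rad, forces in N, time in s.
With the tool pointing down it reaches from about 0.35 to 1 m from the base axis. Payload 7.1 kg.
Tool frame: the origin (TCP) lies between the finger pads; the fingertips stand 22 mm ahead of it and the grasp point (between the pads) lies 3 mm ahead of it; x points along the fingers, y is the direction in which the jaws open and shut, and the axes are right-handed (so a half turn about x gives the same grasp; the last joint's range is limited). The gripper opens to 85 mm and grips with 20 to 120 N. Pads are 22 mm wide; open, the fingers measure 114 mm over their backs; the gripper's body (76 mm by 85 mm) begins 54 mm behind the grasp point. The pads swing forward as they close: fully open they stand 13 mm farther back than shut.
Start: joints at [1.271, 0.423, 1.63, -0, 1.089, -0.019], TCP at [0.173, 0.601, 0.253] pointing down, gripper open.
Joint ranges: [-3, 3], [-0.9, 2.11], [0.09, 2.58], [-1.31, 4.45], [0.11, 2.69], [-2.54, 2.54]. Speed limits (rad/s): [2.39, 2.39, 3.01, 3.14, 3.14, 3.14].

INTERFACE

Orientations are given as a rotation vector (axis times angle).
In Python, from rig import manip gives the robot as it stands. The module is installed in compiled form; this text tells all that it offers. Calls block until the motion is done:
- manip.move_to(position, orientation): joint-space move of the TCP to a pose.
- manip.servo_line(position, orientation=None, rate=0.15): straight line of the TCP; orientation=None keeps the orientation; rate is the mean speed in m/s.
- manip.set_joints(angles): joint-space move.
- manip.command_gripper(opening, f_grip=None): finger opening in m; f_grip is the grip in N (None keeps the last); returns when the fingers have stopped.
- manip.hold(seconds).
- manip.solve_ik(position, orientation): joint angles nearest the present ones, or None.
- manip.camera(name): name is "scene" or "top"; returns a dict with "image" (400x640x3 uint8, red, green, blue), "fx", "fy", "cx", "cy" (pixels), "k1" (the pictures are not rectified: a ray, as slopes to the right and down, at radius r is drawn at 1 + k1 r^2 times it, then the intrinsics apply), "cam_to_world" (4x4, takes a point from camera to world coordinates). Camera axes: x right, y down, z forward; pixel columns grow to the right and rows downward; lengths in m; the calibration is good to about 2 mm. A picture is of the moment at which its call begins. There is no depth.
A pose or a line that the arm cannot do raises manip.IKError and nothing moves.
- manip.sign_off(): hands the job in, once; it reports no verdict.
Readings, each from a call of its own:
- manip.get_time(): time.
- manip.get_joint_positions(): joint angles.
- manip.get_joint_vel(): joint speeds.
- manip.get_tau(): joint torques, N m.
- manip.get_position(): TCP position.
- manip.get_ee_rot(): TCP orientation.
- manip.get_contact_force(): force on the tool from outside, world axes, zero at the start.
- manip.get_torque(): the same for the moment, N m.
- manip.get_width(): finger opening in m.
Only numpy, scipy, OpenCV 4.12 (cv2) and the standard library are available. Lean on these libraries where they do the work, as an engineer would, in place of code of your own. Each camera call takes 0.05 s, during which the arm holds its last target.

## Working session

There is one attempt and no reset: what is moved stays moved. The work goes in short steps, each a Python script; the robot and the scene stay as the last script left them, time stands still between calls to the robot, and variables do not carry over. Pictures are saved under pics/ and viewed, and the job is handed in when it is done.

```bash
mkdir -p pics
python3 - <<'E'
from rig import manip
import cv2,numpy as np
for n in("scene","top"):
    c=manip.camera(n); cv2.imwrite(f"pics/{n}0.png",c["image"][:,:,::-1]); np.save(f"{n}0.npy",c,allow_pickle=True)
    print(n,c["fx"],c["fy"],c["cx"],c["cy"],c["k1"]);print(np.round(c["cam_to_world"],4))
print(manip.get_time(),manip.get_position(),manip.get_ee_rot(),manip.get_contact_force(),manip.get_width())
E
```

```text
scene 459.3560052474672 459.3560052474672 319.37689386869766 200.06447006969103 -0.08970265458053925
[[-0.9057 -0.3306  0.2653  0.2118]
 [-0.4238  0.6924 -0.5839  0.8665]
 [ 0.0094 -0.6413 -0.7672  1.2237]
 [ 0.      0.      0.      1.    ]]
top 388.2731424428987 388.2731424428987 319.82564341702835 199.31688207498908 -0.04497946426242329
[[ 0.0039 -0.9925  0.1225  0.4604]
 [-1.     -0.0048 -0.0066  0.0045]
 [ 0.0071 -0.1224 -0.9925  1.2146]
 [ 0.      0.      0.      1.    ]]
0.1 [0.17305548 0.6000765  0.25260217] [ 0.21934243  1.55973657 -0.22153188] [-0.63531856  0.61064085 -0.57413631] 0.08552136173689107
```

View pics/scene0.png

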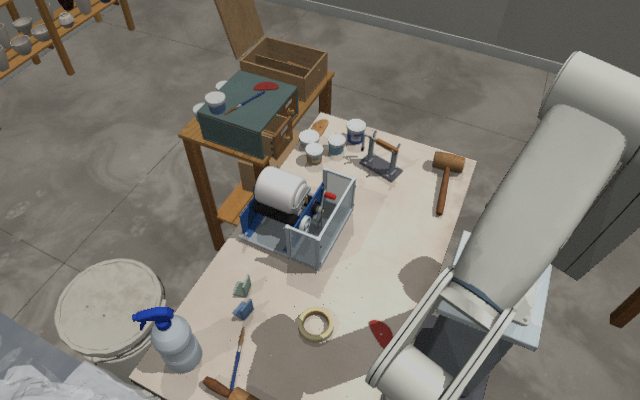

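View pics/top0.png

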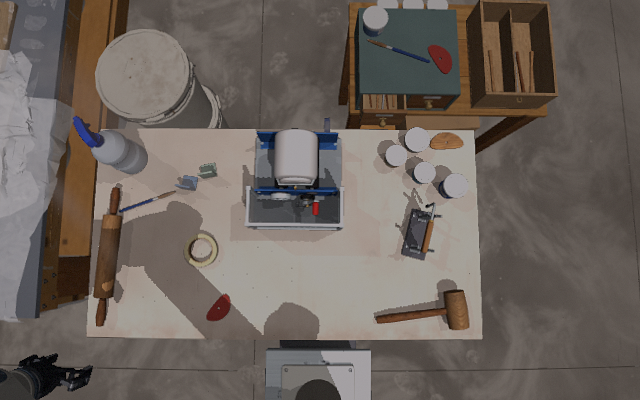

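Run:
```python
import cv2
t=cv2.imread("pics/top0.png"); s=cv2.imread("pics/scene0.png")
def crop(im,x,y,w,h,f,n): cv2.imwrite(f"pics/{n}.png",cv2.resize(im[y:y+h,x:x+w],None,fx=f,fy=f,interpolation=cv2.INTER_CUBIC))
crop(t,380,120,100,75*2,6,"t_rest") if 0 else crop(t,380,170,100,100,6,"t_rest")
crop(t,235,120,120,120,5,"t_mill")
crop(s,340,110,80,80,7,"s_rest")
crop(s,230,150,140,120,5,"s_mill")
```

```text
(no output)
```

View pics/t_rest.png

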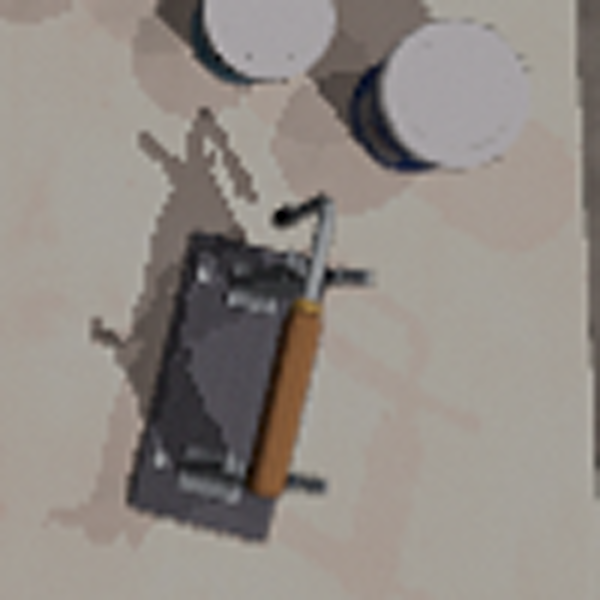

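View pics/t_mill.png

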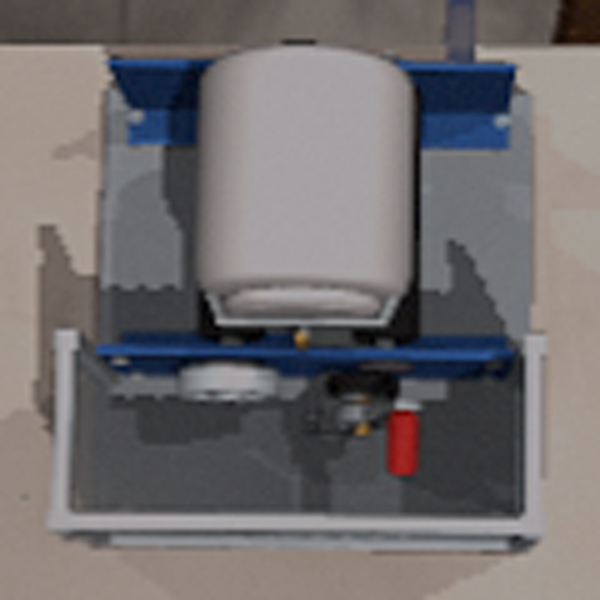

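View pics/s_rest.png

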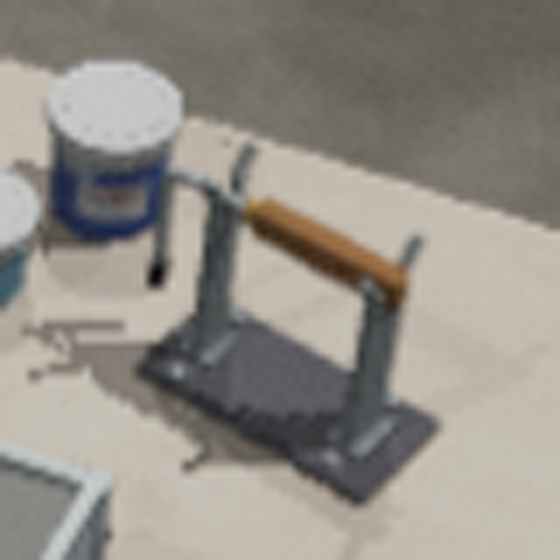

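View pics/s_mill.png

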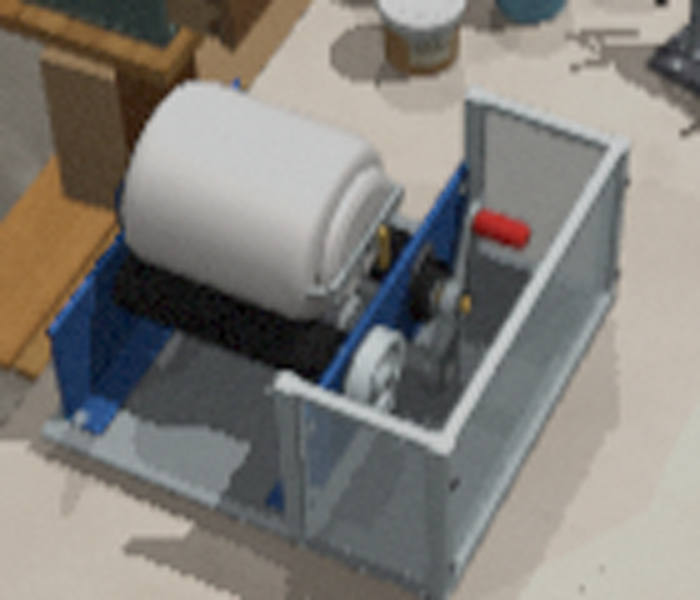

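```bash
cat > h.py <<'E'
import numpy as np,cv2
from scipy.optimize import least_squares
C={n:np.load(f"{n}0.npy",allow_pickle=True).item() for n in("scene","top")}
def par(n):
    c=C[n];K=np.array([[c["fx"],0,c["cx"]],[0,c["fy"],c["cy"]],[0,0,1.]])
    W=np.linalg.inv(c["cam_to_world"]); return K,np.array([c["k1"],0,0,0,0.]),W
def proj(n,P):
    K,d,W=par(n); return cv2.projectPoints(np.asarray(P,float).reshape(-1,3),cv2.Rodrigues(W[:3,:3])[0],W[:3,3],K,d)[0].reshape(-1,2)
def tri(ps,pt):
    r=[]
    for n,p in(("scene",ps),("top",pt)):
        K,d,W=par(n); r.append((W[:3],cv2.undistortPoints(np.array([[p]],float),K,d).reshape(2,1)))
    X=cv2.triangulatePoints(r[0][0],r[1][0],r[0][1],r[1][1]); X=(X[:3]/X[3]).ravel()
    return X, [np.round(proj("scene",X)[0]-ps,1),np.round(proj("top",X)[0]-pt,1)]
def T(p,M):
    M=np.asarray(M,float);c,s=np.cos(p[2]),np.sin(p[2])
    return np.c_[p[0]+c*M[:,0]-s*M[:,1],p[1]+s*M[:,0]+c*M[:,1],M[:,2]]
def fit(obs,p0):
    def f(p): return np.concatenate([(proj(n,T(p,[m]))[0]-np.array(u)) for n,m,u in obs])
    s=least_squares(f,p0,loss="soft_l1"); return s.x,f(s.x).reshape(-1,2)
E
python3 - <<'E'
from h import *
np.set_printoptions(precision=4,suppress=True)
t6=lambda a,b:(380+a/6,170+b/6); s7=lambda a,b:(340+a/7,110+b/7)
t5=lambda a,b:(235+a/5,120+b/5); s5=lambda a,b:(230+a/5,150+b/5)
for nm,s,t in [("ferrule",s7(253,211),t6(310,304)),("hend",s7(397,287),t6(267,490)),("bend",s7(172,178),t6(325,200)),("tip",s7(156,275),t6(283,216)),("grip",s5(502,228),t5(403,440)),
 ("gFR",s5(628,140),t5(542,528)),("gFL",s5(445,452),t5(50,528)),("gRL",s5(278,378),t5(57,332)),("gRR",s5(470,90),t5(546,337))]:
    print(nm,*tri(s,t))
a,b=.105,.134
obs=[("top",(-a,b,.175),t5(50,528)),("top",(-a,-b,.175),t5(542,528)),("top",(0,b,.175),t5(57,332)),("top",(0,-b,.175),t5(546,337)),
("top",(.185,.135,.021),t5(100,90)),("top",(.185,-.135,.021),t5(533,90)),
("scene",(-a,-b,.175),s5(630,140)),("scene",(-a,b,.175),s5(445,452)),("scene",(0,b,.175),s5(278,378)),("scene",(0,-b,.175),s5(470,90)),
("scene",(.185,.135,.021),s5(45,425)),("scene",(-a,.135,0),s5(437,598))]
p,r=fit(obs,[.6,.05,0]); print("mill",p);print(r)
obs=[("top",(.075,.037,0),t6(193,235)),("top",(-.075,.037,0),t6(130,503)),("top",(-.075,-.037,0),t6(268,541)),
("scene",(.075,.037,0),s7(138,370)),("scene",(-.075,.037,0),s7(360,502)),("scene",(-.075,-.037,0),s7(440,428))]
p,r=fit(obs,[.45,-.3,-.2]); print("rest",p);print(r)
E
```

```text
ferrule [ 0.5353 -0.3252  0.1051] [array([-0.5, -0.1]), array([0.2, 0.6])]
hend [ 0.4482 -0.3006  0.1091] [array([-0.1, -0. ]), array([0. , 0.1])]
bend [ 0.5849 -0.336   0.0997] [array([-0.8, -0.1]), array([0.3, 1. ])]
tip [ 0.5858 -0.3347  0.0307] [array([-0.4, -0.1]), array([0.1, 0.5])]
grip [0.5667 0.0084 0.1367] [array([-0.7, -0.1]), array([0.2, 0.8])]
gFR [ 0.5157 -0.067   0.1675] [array([-0.9, -0.1]), array([0.3, 1. ])]
gFL [0.516  0.1982 0.1704] [array([-0.4, -0.1]), array([0.1, 0.4])]
gRL [0.6217 0.1962 0.1761] [array([-0.4, -0.1]), array([0.1, 0.4])]
gRR [ 0.623  -0.0694  0.1616] [array([-0.2, -0. ]), array([0.1, 0.2])]
mill [ 0.6205  0.0648 -0.0026]
[[-0.54    0.3664]
 [ 1.1805  1.0991]
 [-0.7806  0.7812]
 [ 0.3353  0.5092]
 [ 1.0093 -1.144 ]
 [-0.2685 -0.5009]
 [-0.7429 -2.1173]
 [-0.4584 -0.7578]
 [-0.4985  0.8912]
 [ 0.6952 -2.6406]
 [-2.6218  0.2469]
 [ 0.5503  2.9689]]
rest [ 0.5001 -0.3121 -0.255 ]
[[ 0.0482 -0.5356]
 [-0.4445  1.1868]
 [-0.4493  0.9172]
 [-1.4093 -0.7697]
 [ 0.2218 -0.4308]
 [-0.0647 -1.1798]]
```

```bash
cat > fit1.py <<'E'
from h import *
np.set_printoptions(precision=4,suppress=True)
q=lambda x,y,f:(lambda a,b:(x+(a+.5)/f-.5,y+(b+.5)/f-.5))
t6=q(380,170,6);s7=q(340,110,7);t5=q(235,120,5);s5=q(230,150,5)
a,b=.105,.134
om=[("top",(-a,b,.175),t5(50,528)),("top",(-a,-b,.175),t5(542,528)),("top",(0,b,.175),t5(57,332)),("top",(0,-b,.175),t5(546,337)),
("top",(.185,.135,.021),t5(100,90)),("top",(.185,-.135,.021),t5(533,90)),
("scene",(-a,-b,.175),s5(630,140)),("scene",(-a,b,.175),s5(445,452)),("scene",(0,b,.175),s5(278,378)),("scene",(0,-b,.175),s5(470,90)),
("scene",(.185,.135,.021),s5(45,425)),("scene",(-a,.135,0),s5(437,598))]
orr=[("top",(.075,.037,0),t6(193,235)),("top",(-.075,.037,0),t6(130,503)),("top",(-.075,-.037,0),t6(268,541)),
("scene",(.075,.037,0),s7(138,370)),("scene",(-.075,.037,0),s7(360,502)),("scene",(-.075,-.037,0),s7(440,428))]
# rod centreline points (rest frame x,y; z): ferrule, handle end, bend, tip
od=[("top",(.045,0,.121),t6(310,304)),("top",(-.045,0,.123),t6(267,492)),("top",(.1,0,.119),t6(325,200)),("top",(.1,0,.030),t6(283,216)),
("scene",(.045,0,.119),s7(253,211)),("scene",(-.045,0,.115),s7(399,292)),("scene",(.1,0,.115),s7(172,178)),("scene",(.1,0,.030),s7(156,282))]
E
python3 - <<'E'
from fit1 import *
for nm,s,t in [("ferrule",s7(253,211),t6(310,304)),("hend",s7(397,287),t6(267,490)),("bend",s7(172,178),t6(325,200)),("tip",s7(156,275),t6(283,216)),("grip",s5(502,228),t5(403,440)),
 ("gFR",s5(628,140),t5(542,528)),("gFL",s5(445,452),t5(50,528)),("gRL",s5(278,378),t5(57,332)),("gRR",s5(470,90),t5(546,337))]:
    print(nm,*tri(s,t))
for nm,o,p0 in(("mill",om,[.6,.05,0]),("rest",orr,[.45,-.3,-.2]),("rod",od,[.45,-.3,-.2])):
    p,r=fit(o,p0); print(nm,p);print(np.c_[r,])
    for n in("top","scene"): 
        oo=[x for x in o if x[0]==n]; print(n,fit(oo,p0)[0])
E
```

```text
ferrule [ 0.5364 -0.323   0.1086] [array([-0.4, -0.1]), array([0.1, 0.5])]
hend [ 0.4495 -0.2985  0.1125] [array([-0., -0.]), array([0. , 0.1])]
bend [ 0.5858 -0.3337  0.1033] [array([-0.8, -0.1]), array([0.3, 0.9])]
tip [ 0.5868 -0.3323  0.0346] [array([-0.4, -0.1]), array([0.1, 0.4])]
grip [0.5676 0.0096 0.1394] [array([-0.7, -0.1]), array([0.2, 0.8])]
gFR [ 0.5167 -0.0658  0.1701] [array([-0.9, -0.1]), array([0.3, 1. ])]
gFL [0.5169 0.1989 0.1727] [array([-0.4, -0.1]), array([0.1, 0.4])]
gRL [0.6225 0.1969 0.1783] [array([-0.4, -0.1]), array([0.1, 0.4])]
gRR [ 0.6238 -0.0681  0.1643] [array([-0.2, -0. ]), array([0. , 0.2])]
mill [ 0.6217  0.0654 -0.0025]
[[-0.3641  0.3164]
 [ 1.3427  1.0418]
 [-0.6044  0.7421]
 [ 0.4971  0.4625]
 [ 1.2126 -1.1129]
 [-0.0767 -0.4768]
 [-0.7819 -1.7073]
 [-0.5465 -0.3414]
 [-0.5782  1.3085]
 [ 0.662  -2.2292]
 [-2.6479  0.665 ]
 [ 0.5091  3.3849]]
top [0.6225 0.0662 0.0002]
scene [ 0.6199  0.0641 -0.013 ]
rest [ 0.5017 -0.3114 -0.2549]
[[ 0.2327 -0.6307]
 [-0.2593  1.0786]
 [-0.2665  0.8078]
 [-1.4521 -0.3553]
 [ 0.1641 -0.0178]
 [-0.1114 -0.767 ]]
top [ 0.5035 -0.3116 -0.2476]
scene [ 0.4993 -0.311  -0.2817]
rod [ 0.4906 -0.3059 -0.2553]
[[-0.5435  1.0239]
 [-0.3217  0.6577]
 [ 1.0078 -0.1912]
 [-0.6427  0.4247]
 [-0.1075 -1.0477]
 [ 0.0846 -0.3175]
 [-1.1471 -2.2488]
 [-0.6939 -0.0313]]
top [ 0.4919 -0.3068 -0.2503]
scene [ 0.488  -0.3022 -0.2718]
```

```bash
cat > ov.py <<'E'
from h import *
def overlay(n,x,y,w,h,f,segs,out,img=None):
    im=(C[n]["image"] if img is None else img)[:,:,::-1]
    im=cv2.resize(np.ascontiguousarray(im[y:y+h,x:x+w]),None,fx=f,fy=f,interpolation=cv2.INTER_CUBIC)
    for A,B,col in segs:
        P=np.linspace(A,B,8); u=(proj(n,P)-[x,y]+.5)*f-.5
        cv2.polylines(im,[np.round(u*16).astype(np.int32)],False,col,1,cv2.LINE_AA,4)
    cv2.imwrite(f"pics/{out}.png",im)
def box(p,x0,x1,y0,y1,z0,z1,col):
    c=[(x,y,z) for x in(x0,x1) for y in(y0,y1) for z in(z0,z1)]; w=T(p,c); s=[]
    for i in range(8):
        for k in(1,2,4):
            if not i&k: s.append((w[i],w[i|k],col))
    return s
def restsegs(pr,pd):
    G,Y,R=(0,255,0),(0,255,255),(0,0,255)
    s=box(pr,-.075,.075,-.037,.037,0,.0,G)
    s+=box(pr,-.041,-.033,-.0105,.0105,.104,.104,R)+box(pr,.058,.066,-.0065,.0065,.111,.111,R)
    s+=box(pd,-.045,.045,-.008,.008,.104,.126,Y)
    w=T(pd,[(.045,0,.115),(.1,0,.115),(.1,0,.03)]); s+=[(w[0],w[1],Y),(w[1],w[2],Y)]
    return s
def millsegs(p,th=None):
    G,R=(0,255,0),(0,0,255)
    s=box(p,-.105,.185,-.135,.135,0,.021,G)+box(p,-.105,0,-.134,.134,.175,.175,G)+box(p,-.091,0,-.120,.120,.175,.175,G)
    if th is not None:
        y=-.0125-.11*-np.sin(-th)*-1; 
        y=-.0125+.11*np.sin(th); z=.04+.11*np.cos(th)
        w=T(p,[(-.069,y,z),(-.033,y,z),(-.03,-.0125,.04)]); s+=[(w[0],w[1],G),(w[1],w[2],G)]
    return s
E
python3 - <<'E'
from ov import *
pr=[.5017,-.3114,-.2549];pd=[.4906,-.3059,-.2553];pm=[.6217,.0654,-.0025]
overlay("top",380,170,100,100,6,restsegs(pr,pd),"ot_r");overlay("scene",340,110,80,80,7,restsegs(pr,pd),"os_r")
overlay("top",235,120,120,120,5,millsegs(pm,-.42),"ot_m");overlay("scene",230,150,140,120,5,millsegs(pm,-.42),"os_m")
E
```

```text
(no output)
```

View pics/ot_r.png

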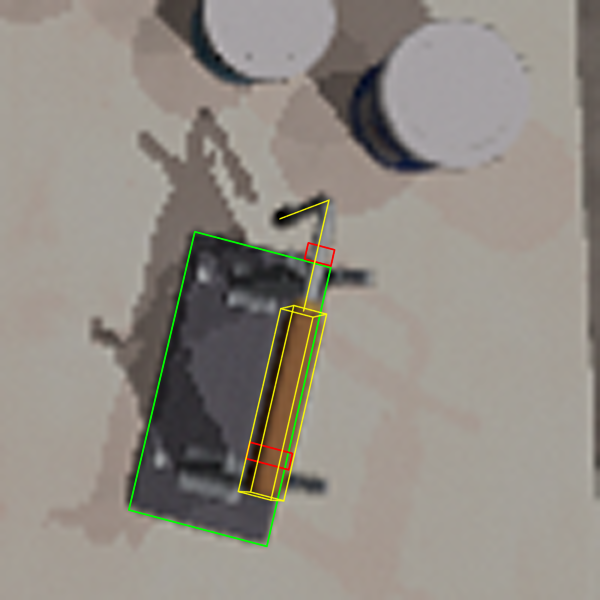

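View pics/os_r.png

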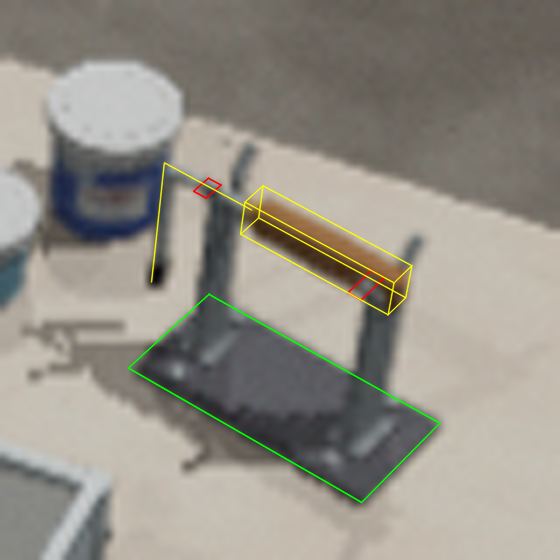

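View pics/ot_m.png

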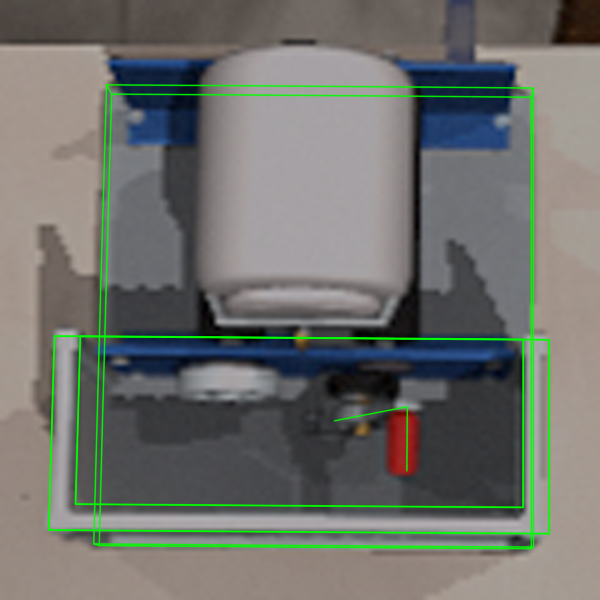

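View pics/os_m.png

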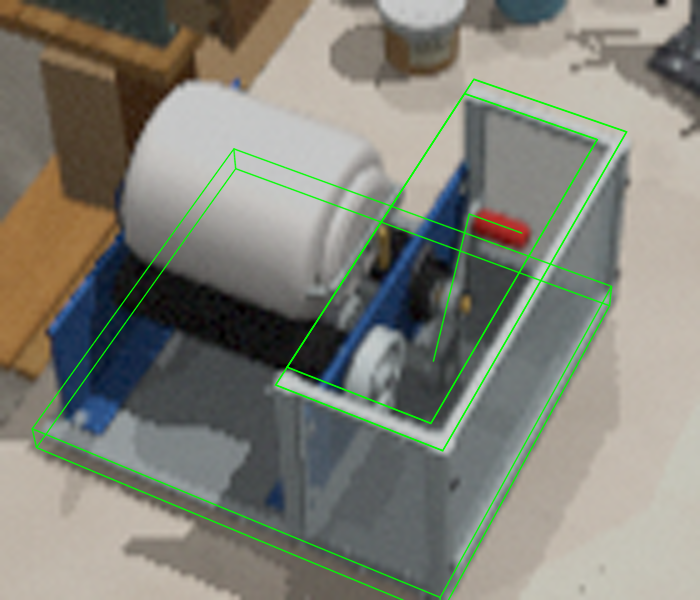

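```bash
cat > joint.py <<'E'
from fit1 import *
import h
base={n:C[n]["cam_to_world"].copy() for n in C}
def setcam(d):
    for n,k in(("top",0),("scene",6)):
        M=base[n].copy(); M[:3,:3]=cv2.Rodrigues(d[k:k+3])[0]@M[:3,:3]; M[:3,3]+=d[k+3:k+6]; C[n]["cam_to_world"]=M
pl=[(n,(m[0]+.0125,m[1],m[2]),u) for n,m,u in orr]
def f(v):
    setcam(v[:12]*np.tile([.003]*3+[.002]*3,2))
    r=[v[:12]]
    for o,p in((om,v[12:15]),(pl+od,v[15:18])):
        for n,m,u in o: r.append((proj(n,T(p,[m]))[0]-np.array(u))/.6)
    return np.concatenate(r)
v0=np.r_[np.zeros(12),.62,.065,0,.49,-.306,-.25]
s=least_squares(f,v0,loss="soft_l1"); v=s.x
print("cam",np.round(v[:12],2)); print("mill",v[12:15],"rest",v[15:18])
r=f(v)[12:].reshape(-1,2)*.6; print(np.round(r,1).tolist())
cov=np.linalg.inv(s.jac.T@s.jac); print("sd",np.sqrt(np.diag(cov))[12:])
np.save("cal.npy",v)
if __name__=="__main__":
    print("grip",tri(s5(502,228),t5(403,440)))
    for nm,a,t in [("ferrule",s7(253,211),t6(310,304)),("hend",s7(397,287),t6(267,490))]: print(nm,*tri(a,t))
    from ov import *
    pr=v[15:18].copy(); pm=v[12:15]
    overlay("top",380,170,100,100,6,restsegs(pr,pr),"jt_r");overlay("scene",340,110,80,80,7,restsegs(pr,pr),"js_r")
    overlay("top",235,120,120,120,5,millsegs(pm,-.42),"jt_m");overlay("scene",230,150,140,120,5,millsegs(pm,-.42),"js_m")
    for k in"tsr": pass
    ims=[cv2.resize(cv2.imread(f"pics/j{a}.png"),(400,400 if 'r' in a else (400 if a[0]=='t' else 343))) for a in("t_r","s_r","t_m","s_m")]
    ims=[cv2.copyMakeBorder(i,0,400-i.shape[0],0,0,0) for i in ims]
    o=np.vstack([np.hstack(ims[:2]),np.hstack(ims[2:])]); cv2.imwrite("pics/jall.png",cv2.resize(o,(600,600)))
E
python3 joint.py
```

```text
cam [-0.59 -0.7  -0.5  -0.07 -0.54  0.72 -0.73 -0.23  1.04  0.07  0.54  1.13]
mill [ 0.6248  0.0625 -0.0048] rest [ 0.4938 -0.3113 -0.2534]
[[-0.4, -0.1], [1.2, 0.7], [-0.6, 0.4], [0.4, 0.2], [1.2, -1.2], [-0.2, -0.5], [-0.3, -1.1], [-0.4, -0.3], [-0.2, 1.3], [1.3, -1.7], [-2.0, 0.5], [0.7, 3.5], [-0.1, -1.3], [-0.4, 0.4], [-0.5, 0.0], [-1.2, 0.2], [0.3, 0.5], [-0.0, -0.2], [-0.0, 0.5], [0.3, 0.1], [1.4, -0.7], [-0.3, 0.0], [0.6, -0.7], [0.7, -0.0], [-0.4, -1.9], [0.0, 0.3]]
sd [0.0035 0.0037 0.0054 0.0041 0.0043 0.0104]
grip (array([0.5709, 0.0068, 0.1408]), [array([-0.3, -0.1]), array([0.1, 0.4])])
ferrule [ 0.5396 -0.3252  0.1124] [array([0.1, 0. ]), array([-0. , -0.1])]
hend [ 0.4527 -0.3005  0.1167] [array([0.4, 0. ]), array([-0.1, -0.5])]
```

```bash
cat > rb.py <<'E'
from rig import manip
import numpy as np
from scipy.spatial.transform import Rotation as Ro
def ori(yaw,sg=1):
    x=np.array([0,0,-1.]); y=sg*np.array([-np.sin(yaw),np.cos(yaw),0]); return Ro.from_matrix(np.c_[x,y,np.cross(x,y)]).as_rotvec()
def off(p,yaw,dx,dy=0): return np.array([p[0]+np.cos(yaw)*dx-np.sin(yaw)*dy,p[1]+np.sin(yaw)*dx+np.cos(yaw)*dy])
E
python3 - <<'E'
from rb import *
np.set_printoptions(precision=3,suppress=True)
print(Ro.from_rotvec(manip.get_ee_rot()).as_matrix())
P=(.4915,-.3080);yaw=-.254
for sg in(1,-1):
    print(sg,manip.solve_ik(np.r_[off(P,yaw,.010),.2],ori(yaw,sg)), manip.solve_ik(np.r_[.47,-.03,.2],ori(0,sg)), manip.solve_ik(np.r_[.47,.1,.2],ori(0,sg)))
E
```

```text
[[-0.     0.277  0.961]
 [-0.001  0.961 -0.277]
 [-1.    -0.001 -0.   ]]
1 [-0.575  0.437  1.75   0.     0.955 -1.892] [-0.089  0.277  2.005 -0.     0.86  -1.66 ] [ 0.185  0.29   1.985 -0.     0.867 -1.386]
-1 [-0.575  0.437  1.75   0.     0.955  1.25 ] [-0.089  0.277  2.005 -0.     0.86   1.482] [ 0.185  0.29   1.985 -0.     0.867  1.756]
```

Run:
```python
from rb import *
import cv2
P=(.4915,-.3080);yaw=-.254
t=manip.get_time()
manip.move_to([.38,.22,.42],ori(yaw,-1));print(manip.get_time()-t)
manip.move_to(np.r_[off(P,yaw,.010),.24],ori(yaw,-1));print(manip.get_time()-t, manip.get_position())
for n in("scene","top"):
    c=manip.camera(n); cv2.imwrite(f"pics/{n}1.png",c["image"][:,:,::-1])
a=cv2.imread("pics/top1.png")[160:270,370:480];b=cv2.imread("pics/scene1.png")[70:180,320:430]
cv2.imwrite("pics/hov.png",np.hstack([cv2.resize(i,(400,400),interpolation=2) for i in(a,b)]))
```

```text
2.0166999999999997
4.075 [ 0.50173221 -0.30976553  0.24045957]
```

View pics/hov.png

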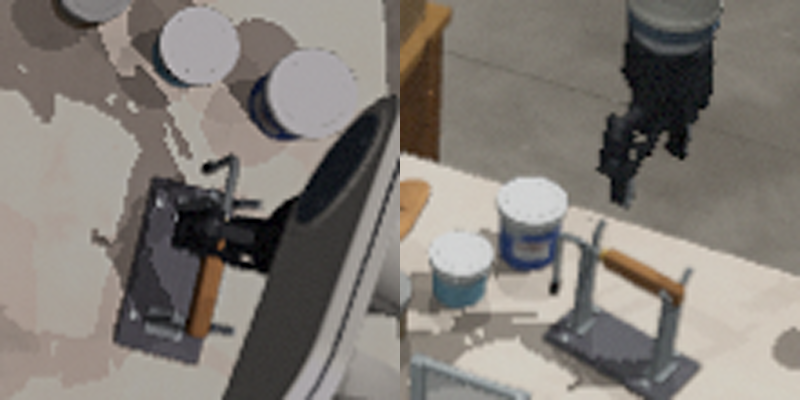

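Run:
```python
from rb import *
import cv2
P=(.4915,-.3080);yaw=-.254
manip.servo_line(np.r_[off(P,yaw,.010),.150]);print(manip.get_time(), manip.get_position(),manip.get_contact_force())
for n in("scene","top"):
    c=manip.camera(n); cv2.imwrite(f"pics/{n}2.png",c["image"][:,:,::-1])
a=cv2.imread("pics/top2.png")[190:260,400:470];b=cv2.imread("pics/scene2.png")[90:160,340:410]
g=lambda i:np.uint8(255*(np.minimum(i/160,1))**.6)
cv2.imwrite("pics/hov2.png",np.hstack([cv2.resize(g(i),(400,400),interpolation=2) for i in(a,b)]))
```

```text
5.025 [ 0.50170602 -0.31075905  0.15063326] [ 0.31825302 -0.32968958 -0.10554142]
```

View pics/hov2.png

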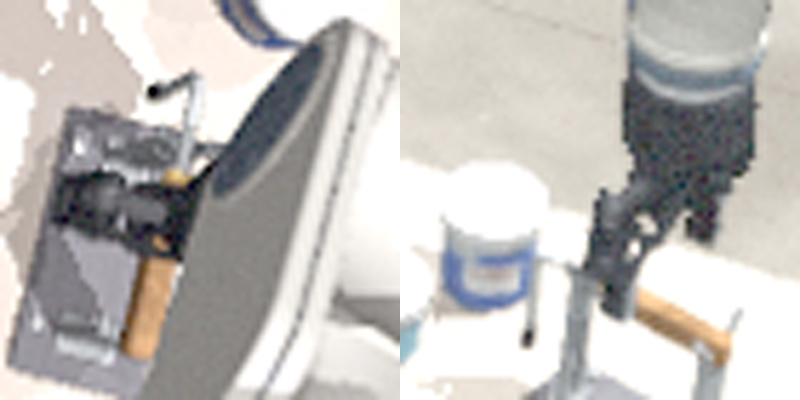

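Run:
```python
from ov import *
img=cv2.imread("pics/top2.png")[:,:,::-1]; im2=cv2.imread("pics/scene2.png")[:,:,::-1]
g=lambda i:np.uint8(255*(np.minimum(i/160,1))**.6)
p=[.5017,-.3108,-.254]; S=[]
for sx in(-1,1):
    S+=box(p,-.011,.011,*sorted((sx*.0425,sx*.057)),.1415,.18,(0,0,255))
pr=[.4915,-.3080,-.254]; S+=restsegs(pr,pr)
overlay("top",400,180,80,80,5,S,"q1",g(img)); overlay("scene",340,90,80,80,5,S,"q2",g(im2))
cv2.imwrite("pics/q.png",np.hstack([cv2.imread("pics/q1.png"),cv2.imread("pics/q2.png")]))
```

```text
(no output)
```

View pics/q.png

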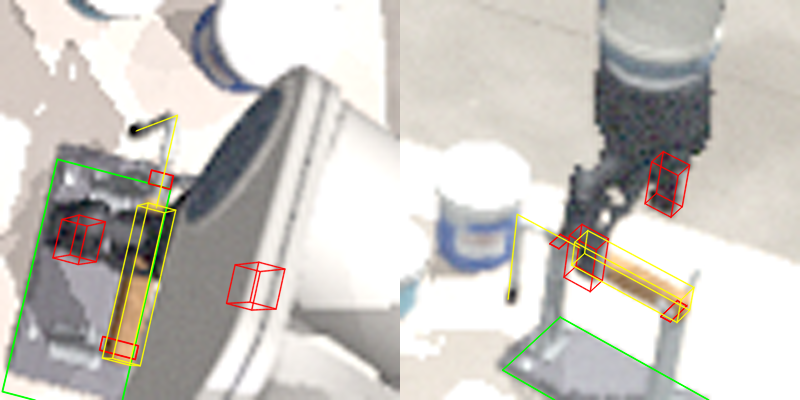

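Run:
```python
from ov import *
for n,r in(("top",(415,440,215,260)),("scene",(365,410,130,165))):
  for k in(0,2):
    im=cv2.imread(f"pics/{n}{k}.png"); hs=cv2.cvtColor(im,cv2.COLOR_BGR2HSV)
    m=(hs[...,0]<22)&(hs[...,1]>110)&(hs[...,2]>40)
    x0,x1,y0,y1=r
    print(n,k)
    if k==0 or n=="top":
      for y in range(y0,y1,3):
        xs=np.where(m[y,x0:x1])[0]+x0
        if len(xs): print(y,xs.min(),xs.max(),len(xs),end=" | ")
    print()
pr=[.4915,-.3080,-.254]
for n in("top","scene"):
  for z in(.104,.126): print(n,z,np.round(proj(n,T(pr,[(-.045,.008,z),(-.045,-.008,z),(.045,.008,z),(.045,-.008,z)])),1).tolist())
```

```text
top 0
221 428 432 5 | 224 428 432 5 | 227 427 432 6 | 230 426 431 6 | 233 426 430 5 | 236 425 429 5 | 239 424 429 6 | 242 424 428 5 | 245 423 427 5 | 248 422 427 6 | 251 422 426 5 | 
top 2
221 429 432 4 | 233 428 428 1 | 236 425 429 5 | 239 425 429 5 | 242 424 428 5 | 245 423 428 6 | 248 422 427 6 | 251 422 426 5 | 
scene 0
139 376 379 4 | 142 376 385 10 | 145 381 390 10 | 148 386 396 11 | 151 395 396 2 | 
scene 2

top 0.104 [[420.0, 251.1], [425.4, 252.5], [427.0, 220.6], [432.4, 222.0]]
top 0.126 [[422.0, 251.2], [427.6, 252.6], [429.2, 220.1], [434.6, 221.5]]
scene 0.104 [[394.9, 154.0], [397.4, 151.6], [373.8, 142.5], [376.4, 140.2]]
scene 0.126 [[395.8, 149.4], [398.3, 147.0], [374.4, 137.9], [377.0, 135.6]]
```

Run:
```python
from rb import *
np.set_printoptions(precision=4,suppress=True)
P=(.4915,-.3065);yaw=-.254
manip.servo_line(np.r_[off(P,yaw,.010),.118]);print(manip.get_time(), manip.get_position(),manip.get_contact_force())
manip.command_gripper(.03);manip.hold(.1);print(manip.get_width(),manip.get_contact_force())
w=.03
manip.command_gripper(.014,20);manip.hold(.2)
f=manip.get_contact_force();print(manip.get_time(),manip.get_width(),manip.get_position(),f,manip.get_torque())
```

```text
5.4917 [ 0.501  -0.3089  0.118 ] [ 0.5581 -0.3355  0.6191]
0.029823440802904427 [ 0.4148 -0.6124  1.7605]
6.625 0.015713366830567586 [ 0.5012 -0.309   0.1181] [-0.2972  1.4615  0.9723] [ 0.1107 -0.0014  0.0307]
```

Run:
```python
from rb import *
np.set_printoptions(precision=4,suppress=True)
P=(.4915,-.3065);yaw=-.254
n=np.array([.251,.968,0]); p0=np.r_[off(P,yaw,.010),.118]
for d in(.0015,.003,.0045):
    manip.servo_line(p0+n*d,rate=.03);manip.hold(.1)
    f=manip.get_contact_force();print(d,manip.get_time(),manip.get_position(),f,f@n,manip.get_torque())
```

```text
0.0015 6.975 [ 0.5016 -0.3076  0.118 ] [-0.1821 -0.5449  1.6316] -0.5731637086678502 [-0.0211 -0.056  -0.0785]
0.003 7.325 [ 0.5019 -0.307   0.1181] [-2.5165 -5.7669  0.3473] -6.214017331205583 [-0.8291  0.3171  0.0156]
0.0045 7.675 [ 0.5019 -0.3069  0.1181] [ -4.3287 -11.6671  -1.9978] -12.38025123455093 [-1.8748  0.6285 -0.0063]
```

Run:
```python
from rb import *
np.set_printoptions(precision=4,suppress=True)
P=(.4915,-.3065);yaw=-.254
n=np.array([.251,.968,0]); p0=np.r_[off(P,yaw,.010),.118]
ps=p0+n*.0009
manip.servo_line(ps,rate=.03);manip.hold(.1)
print(manip.get_contact_force())
manip.command_gripper(.01,110);manip.hold(.2)
print(manip.get_width(),manip.get_contact_force(),manip.get_torque(),manip.get_position())
np.save("seat.npy",np.r_[ps,manip.get_ee_rot()])
manip.servo_line(ps+[0,0,.03],rate=.06)
print(manip.get_contact_force(),manip.get_torque())
manip.servo_line(ps+[0,0,.16],rate=.2);manip.hold(.2)
print(manip.get_time(),manip.get_contact_force(),manip.get_torque(),manip.get_position())
import cv2
for nn in("scene","top"):
    c=manip.camera(nn); cv2.imwrite(f"pics/{nn}3.png",c["image"][:,:,::-1])
a=cv2.imread("pics/top3.png")[160:270,370:480];b=cv2.imread("pics/scene3.png")[70:180,320:430]
cv2.imwrite("pics/lift.png",np.hstack([cv2.resize(i,(400,400),interpolation=2) for i in(a,b)]))
```

```text
[-1.0588 -1.0656  2.4529]
0.01464957324018697 [-0.5696 -0.879   5.4636] [-0.0957  0.189  -0.0262] [ 0.5016 -0.3081  0.1182]
[-0.1286 -0.1143 -2.2243] [ 0.0037  0.0309 -0.0263]
10.1083 [ 0.0923  0.4069 -2.1783] [ 0.0409  0.0478 -0.0142] [ 0.5008 -0.3077  0.2764]
```

View pics/lift.png

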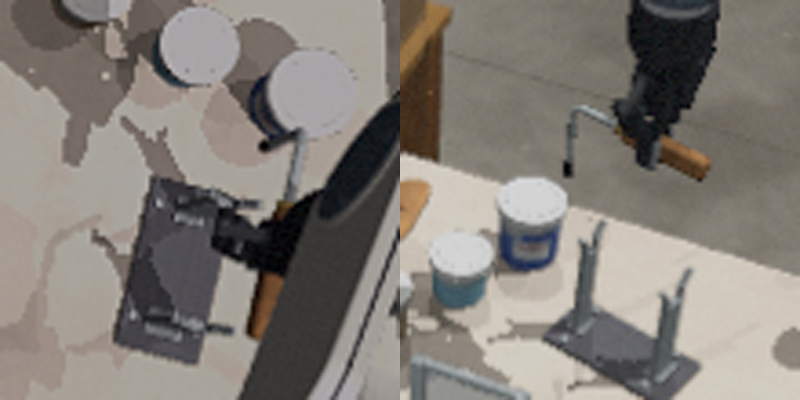

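Run:
```python
import cv2,numpy as np
a=cv2.imread("pics/top3.png")[185:225,430:470];b=cv2.imread("pics/scene3.png")[90:130,350:390]
cv2.imwrite("pics/z3.png",np.hstack([cv2.resize(i,(400,400),interpolation=2) for i in(a,b)]))
```

```text
(no output)
```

View pics/z3.png

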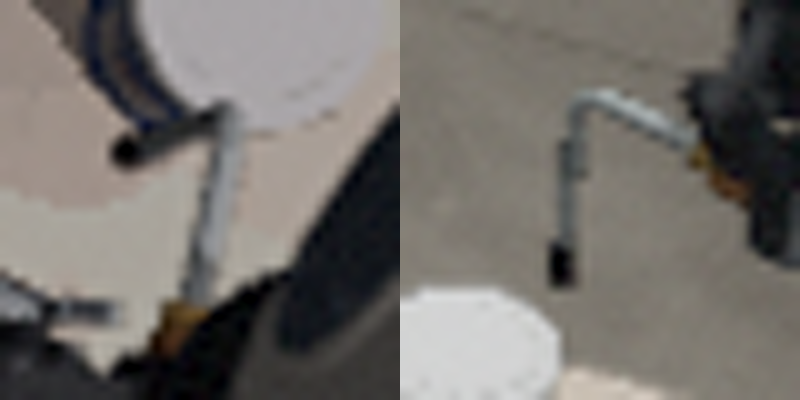

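Run:
```python
from h import *
np.set_printoptions(precision=4,suppress=True)
print(tri((365.7,117.6),(441.95,199.75)))
print(tri((350+(185+.5)/10-.5,90+(97.5)/10-.5),(430+(228.5)/10-.5,185+(110)/10-.5)))
p=np.array([.5008,-.3077]);y=-.254
for g in(.01,.015,.02):
    e=p+(.1-g)*np.array([np.cos(y),np.sin(y)]); print(g,e)
    print(proj("top",[*e,.1884]),proj("scene",[*e,.1884]))
```

```text
(array([ 0.5855, -0.3307,  0.1869]), [array([-0.6, -0.1]), array([0.2, 0.8])])
(array([ 0.5855, -0.3317,  0.2659]), [array([-0.9, -0.1]), array([0.3, 1.2])])
0.01 [ 0.5879 -0.3303]
[[442.1787 199.5568]] [[364.4326 117.0285]]
0.015 [ 0.5831 -0.3291]
[[441.7772 201.3474]] [[365.5972 117.6339]]
0.02 [ 0.5782 -0.3278]
[[441.375  203.1401]] [[366.7647 118.2409]]
```

Run:
```python
from rb import *
import cv2
np.set_printoptions(precision=4,suppress=True)
o=ori(-.002,-1)
manip.move_to([.4805,-.030,.31],o); print(manip.get_time())
manip.servo_line([.4805,-.030,.255],rate=.15);manip.hold(.1)
print(manip.get_time(),manip.get_contact_force(),manip.get_torque(),manip.get_position())
for nn in("scene","top"):
    c=manip.camera(nn); cv2.imwrite(f"pics/{nn}4.png",c["image"][:,:,::-1])
a=cv2.imread("pics/top4.png")[160:240,270:350];b=cv2.imread("pics/scene4.png")[150:230,280:360]
cv2.imwrite("pics/z4.png",np.hstack([cv2.resize(i,(400,400),interpolation=2) for i in(a,b)]))
```

```text
11.2917
11.9083 [ 0.2298 -0.0966 -1.5226] [ 0.0036  0.0584 -0.0012] [ 0.4814 -0.0304  0.256 ]
```

View pics/z4.png

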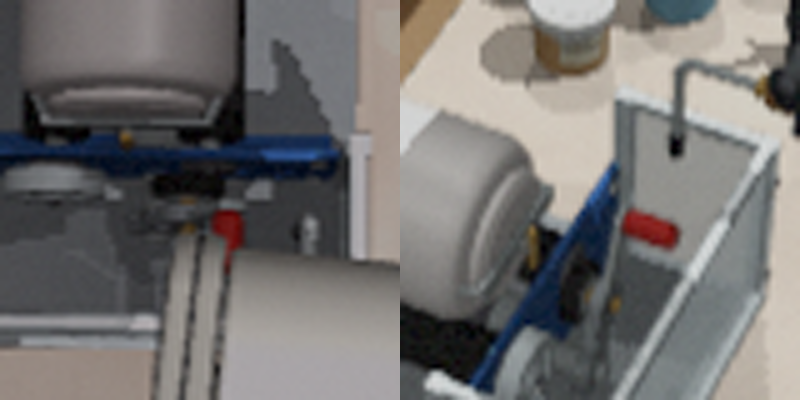

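Run:
```python
from rb import *
import cv2
np.set_printoptions(precision=4,suppress=True)
manip.servo_line([.4805,-.030,.203],rate=.12);manip.hold(.15)
print(manip.get_time(),manip.get_contact_force(),manip.get_torque(),manip.get_position())
for y in(-.024,-.018,-.014,-.010,-.006):
    manip.servo_line([.4805,y,.203],rate=.06);manip.hold(.08)
    f=manip.get_contact_force();print(round(manip.get_time(),2),y,manip.get_position(),f,manip.get_torque())
    if f[1]<-2.5: break
for nn in("scene","top"):
    c=manip.camera(nn); cv2.imwrite(f"pics/{nn}5.png",c["image"][:,:,::-1])
a=cv2.imread("pics/top5.png")[160:240,270:350];b=cv2.imread("pics/scene5.png")[150:230,280:360]
cv2.imwrite("pics/z5.png",np.hstack([cv2.resize(i,(400,400),interpolation=2) for i in(a,b)]))
```

```text
12.7417 [ 0.0837  0.7009 -1.2004] [0.0405 0.0819 0.0066] [ 0.4812 -0.0301  0.2039]
13.07 -0.024 [ 0.4806 -0.0238  0.2032] [-0.2883 -0.1797 -0.9712] [ 0.0166 -0.     -0.0481]
13.41 -0.018 [ 0.4805 -0.0179  0.203 ] [-1.6851  0.3116 -0.9635] [0.0005 0.0799 0.0251]
13.74 -0.014 [ 0.4805 -0.0139  0.203 ] [ 0.2731  0.2467 -1.2685] [ 0.0239  0.0018 -0.0413]
14.07 -0.01 [ 0.4805 -0.0099  0.203 ] [-0.7234 -0.466  -1.6965] [ 0.0527  0.0594 -0.0152]
14.41 -0.006 [ 0.4805 -0.0059  0.203 ] [-0.0841  0.386  -1.2544] [-0.0934  0.0394  0.0316]
```

View pics/z5.png

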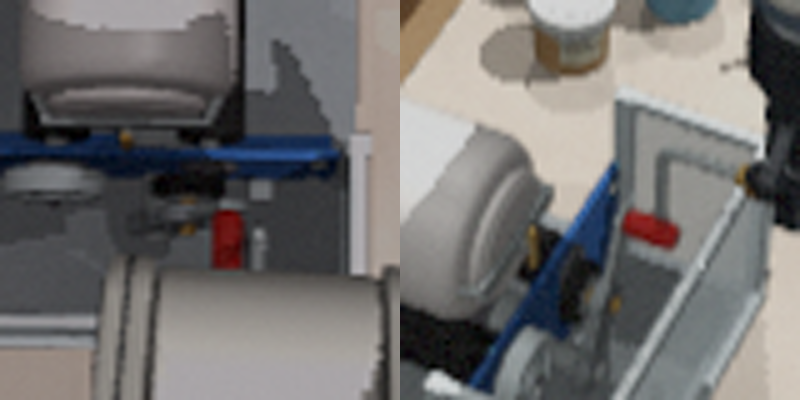

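Run:
```python
from rb import *
np.set_printoptions(precision=3,suppress=True)
a=np.array([manip.get_contact_force() for _ in range(30)]);print(a.mean(0),a.std(0),manip.get_time())
b=[]
for _ in range(10): manip.hold(.01); b.append(manip.get_contact_force())
b=np.array(b);print(b.mean(0),b.std(0),b[:,1],manip.get_time())
```

```text
[ 0.029  0.043 -2.782] [0. 0. 0.] 14.5083
[ 0.091  0.177 -1.6  ] [0.512 0.531 0.624] [ 1.234  0.272 -0.118  0.421  0.546  0.657 -0.152 -0.221 -0.72  -0.147] 14.5917
```

```bash
cat >> rb.py <<'E'
def avgF(n=12):
    b=[]
    for _ in range(n): manip.hold(.008); b.append(manip.get_contact_force())
    return np.mean(b,0)
E
python3 - <<'E'
from rb import *
np.set_printoptions(precision=3,suppress=True)
y=-.006;yc=None;L=[]
for i in range(14):
    y+=.003
    manip.servo_line([.4805,y,.203],rate=.05); f=avgF(10); L.append([y,*f])
    print(round(manip.get_time(),2),round(y,4),f,manip.get_torque())
    if yc is None and f[1]<-1.5: yc=y;print("contact")
    if f[1]<-5.5 or (yc is not None and y-yc>.022): break
np.save("L.npy",L)
E
```

```text
14.93 -0.003 [ 0.025  0.003 -1.431] [0.053 0.05  0.034]
15.26 0.0 [-0.269 -3.855 -0.789] [-0.856  0.005 -0.379]
contact
15.59 0.003 [ 1.265 -3.559 -2.5  ] [-0.755 -0.183 -0.35 ]
15.93 0.006 [ 1.182 -3.289 -2.976] [-0.631 -0.123 -0.228]
16.26 0.009 [ 1.13  -2.742 -2.473] [-0.664 -0.072 -0.274]
16.59 0.012 [ 0.927 -2.639 -2.221] [-0.556 -0.009 -0.303]
16.93 0.015 [ 0.553 -2.851 -2.2  ] [-0.627 -0.013 -0.263]
17.26 0.018 [ 0.751 -2.504 -2.069] [-0.542 -0.029 -0.266]
17.59 0.021 [ 0.306 -2.462 -2.239] [-0.459 -0.065 -0.229]
17.93 0.024 [ 0.419 -2.33  -2.196] [-0.451 -0.035 -0.201]
```

Run:
```python
from rb import *
np.set_printoptions(precision=3,suppress=True)
L=np.load("L.npy").tolist(); y=.024; m=99
for i in range(24):
    y+=.0015
    manip.servo_line([.4805,y,.203],rate=.04); f=avgF(14); L.append([y,*f])
    m=np.median([-r[2] for r in L[-10:-3]])
    print(round(manip.get_time(),2),round(y,4),f,round(m,2))
    if -f[1]-m>.9: break
np.save("L.npy",L)
```

```text
18.29 0.0255 [-0.333 -3.338 -0.658] 2.85
18.66 0.027 [-0.454 -3.49  -0.107] 2.74
19.02 0.0285 [-0.301 -3.236 -0.473] 2.64
19.39 0.03 [ 0.021 -3.353 -0.164] 2.64
19.76 0.0315 [ 0.163 -3.016 -0.147] 2.64
20.12 0.033 [ 0.034 -3.093 -0.464] 2.85
20.49 0.0345 [ 0.076 -3.015 -0.41 ] 3.24
20.86 0.036 [ 0.092 -3.063 -0.102] 3.24
21.23 0.0375 [ 0.059 -2.979 -0.04 ] 3.24
21.59 0.039 [-0.233 -2.824 -0.225] 3.24
21.96 0.0405 [ 0.206 -3.11  -0.3  ] 3.09
22.32 0.042 [-0.015 -2.642 -0.134] 3.06
22.69 0.0435 [ 0.121 -2.643  0.065] 3.02
23.06 0.045 [ 0.162 -2.758 -0.168] 3.02
23.43 0.0465 [-0.041 -2.723 -0.335] 3.01
23.79 0.048 [-0.171 -2.647 -0.035] 2.98
24.16 0.0495 [-0.061 -2.59  -0.047] 2.82
24.52 0.051 [ 0.238 -2.505 -0.02 ] 2.76
24.89 0.0525 [ 0.074 -2.482 -0.261] 2.72
25.26 0.054 [ 0.35  -2.525 -0.496] 2.65
25.62 0.0555 [ 0.383 -2.576 -0.703] 2.64
25.99 0.057 [ 1.007 -3.006 -1.229] 2.64
26.36 0.0585 [ 1.449 -4.281 -1.485] 2.59
```

Run:
```python
from rb import *
np.set_printoptions(precision=3,suppress=True)
f=avgF(30);print(f)
y=.0585
for i in range(3):
    if -f[1]>4.45: break
    y+=.0004
    manip.servo_line([.4805,y,.203],rate=.02); f=avgF(25)
    print(round(manip.get_time(),2),round(y,4),f,manip.get_position())
```

```text
[ 1.308 -4.268 -1.694]
27.07 0.0589 [ 1.568 -4.826 -1.822] [0.481 0.059 0.203]
```

Run:
```python
from rb import *
import cv2
np.set_printoptions(precision=3,suppress=True)
manip.servo_line([.4805,.056,.203],rate=.03);print(avgF(6))
manip.servo_line([.4805,.030,.203],rate=.1);print(avgF(12),manip.get_torque())
manip.servo_line([.4805,.020,.31],rate=.2)
print(manip.get_time(),avgF(8))
for nn in("scene","top"):
    c=manip.camera(nn); cv2.imwrite(f"pics/{nn}6.png",c["image"][:,:,::-1])
a=cv2.imread("pics/top6.png")[160:240,270:350];b=cv2.imread("pics/scene6.png")[150:230,280:360]
cv2.imwrite("pics/z6.png",np.hstack([cv2.resize(i,(400,400),interpolation=2) for i in(a,b)]))
```

```text
[ 0.009  0.187 -1.249]
[-0.082 -0.022 -1.576] [-0.039  0.047 -0.002]
28.5583 [-0.299  0.191 -2.117]
```

View pics/z6.png

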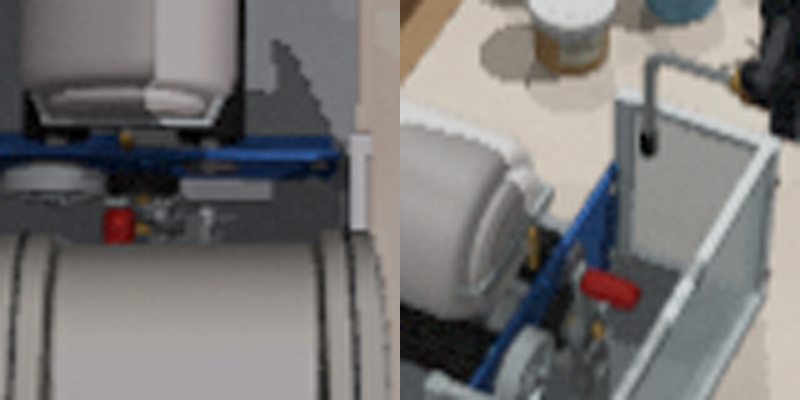

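Run:
```python
from rb import *
import cv2
np.set_printoptions(precision=4,suppress=True)
s=np.load("seat.npy"); print(s)
manip.move_to(s[:3]+[0,0,.19],ori(-.254,-1)); print(manip.get_time())
manip.servo_line(s[:3]+[0,0,.16],rate=.1);manip.hold(.2)
print(manip.get_time(),manip.get_position(),avgF(5))
for nn in("scene","top"):
    c=manip.camera(nn); cv2.imwrite(f"pics/{nn}7.png",c["image"][:,:,::-1])
rows=[]
for k in(3,7):
    a=cv2.imread(f"pics/top{k}.png")[185:225,430:470];b=cv2.imread(f"pics/scene{k}.png")[90:130,350:390]
    rows.append(np.hstack([cv2.resize(i,(300,300),interpolation=2) for i in(a,b)]))
cv2.imwrite("pics/z7.png",np.vstack(rows))
```

```text
[ 0.5014 -0.3081  0.118  -2.0866  0.2663  2.0859]
29.975
30.625 [ 0.5018 -0.3082  0.2788] [ 0.1592  0.2926 -1.3228]
```

View pics/z7.png

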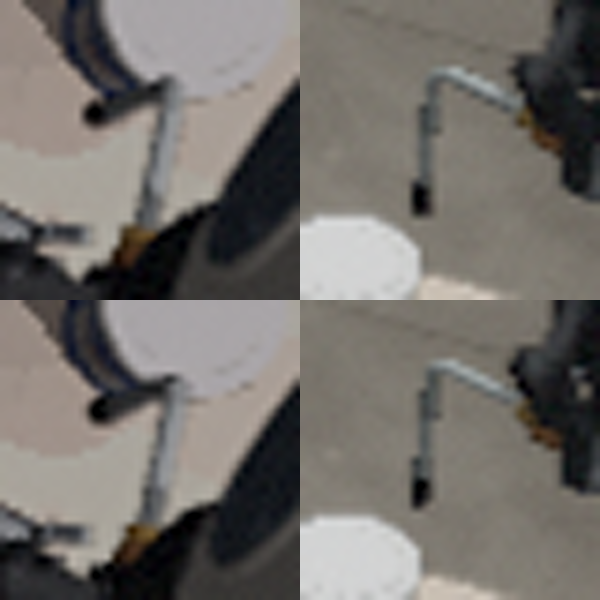

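Run:
```python
from rb import *
import cv2
np.set_printoptions(precision=4,suppress=True)
s=np.load("seat.npy")
manip.servo_line(s[:3]+[0,0,.038],ori(-.242,-1),rate=.15);manip.hold(.2)
print(manip.get_time(),manip.get_position(),avgF(5))
for nn in("scene","top"):
    c=manip.camera(nn); cv2.imwrite(f"pics/{nn}8.png",c["image"][:,:,::-1])
g=lambda i:np.uint8(255*(np.minimum(i/190,1))**.7)
a=cv2.imread("pics/top8.png")[195:265,400:470];b=cv2.imread("pics/scene8.png")[105:175,350:420]
cv2.imwrite("pics/z8.png",np.hstack([cv2.resize(g(i),(400,400),interpolation=2) for i in(a,b)]))
```

```text
31.9333 [ 0.5019 -0.3084  0.157 ] [ 0.1008 -0.2339 -1.7899]
```

View pics/z8.png

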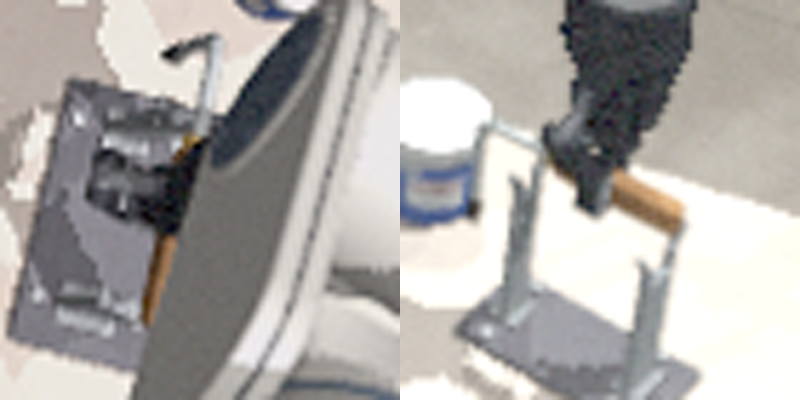

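Rod sits above and between the prongs of both forks. I'll lower it in small force-checked steps.

Run:
```python
from rb import *
np.set_printoptions(precision=3,suppress=True)
s=np.load("seat.npy"); n=np.array([.251,.968,0]); k=np.array([.968,-.251,0])
for dz in(.028,.021,.015,.010,.006,.003,.0015,0):
    manip.servo_line(s[:3]+[0,0,dz],ori(-.242,-1),rate=.05); f=avgF(8)
    print(round(manip.get_time(),2),dz,manip.get_position(),"lat",round(f@n,2),"lon",round(f@k,2),"z",round(f[2],2),manip.get_torque())
    if abs(f@n)>6 or f[2]>4: print("stop");break
```

```text
32.49 0.028 [ 0.501 -0.308  0.146] lat -0.12 lon 0.03 z -1.38 [0.051 0.045 0.087]
32.85 0.021 [ 0.501 -0.308  0.139] lat -0.21 lon -0.02 z -1.33 [ 0.014  0.023 -0.038]
33.18 0.015 [ 0.501 -0.308  0.133] lat 0.28 lon 0.16 z -1.62 [-0.005  0.044 -0.005]
33.5 0.01 [ 0.501 -0.308  0.128] lat 0.0 lon -0.42 z -1.57 [0.063 0.054 0.011]
33.82 0.006 [ 0.501 -0.308  0.124] lat -0.07 lon -0.1 z -1.45 [ 0.018  0.062 -0.02 ]
34.13 0.003 [ 0.501 -0.308  0.121] lat -0.14 lon 0.12 z -1.38 [-0.051 -0.029 -0.015]
34.45 0.0015 [ 0.501 -0.308  0.119] lat 0.02 lon -0.1 z -1.59 [0.006 0.011 0.017]
34.77 0 [ 0.502 -0.308  0.118] lat 0.3 lon -0.24 z 2.02 [ 0.053  0.067 -0.02 ]
```

Run:
```python
from rb import *
import cv2
np.set_printoptions(precision=3,suppress=True)
s=np.load("seat.npy")
manip.command_gripper(.022,20);manip.hold(.1);print(avgF(6),manip.get_width())
manip.command_gripper(.05);print(avgF(6))
manip.servo_line(s[:3]+[0,0,.10],rate=.15);print(avgF(4))
manip.move_to([.40,-.25,.40],ori(-.254,-1));
manip.move_to([.34,.22,.42],ori(-.254,-1));manip.hold(.2);print(manip.get_time())
for nn in("scene","top"):
    c=manip.camera(nn); cv2.imwrite(f"pics/{nn}9.png",c["image"][:,:,::-1])
t=cv2.imread("pics/top9.png");b=cv2.imread("pics/scene9.png")
z=lambda i:cv2.resize(i,(400,300),interpolation=2)
cv2.imwrite("pics/z9.png",np.vstack([np.hstack([z(t[180:255,380:480]),z(b[110:185,325:425])]),np.hstack([z(t[150:240,235:355]),z(b[155:245,260:380])])]))
```

```text
[ 0.071 -0.128 -0.001] 0.021998197760455335
[ 0.113 -0.037  0.149]
[ 0.132 -0.164  0.244]
39.2583
```

View pics/z9.png

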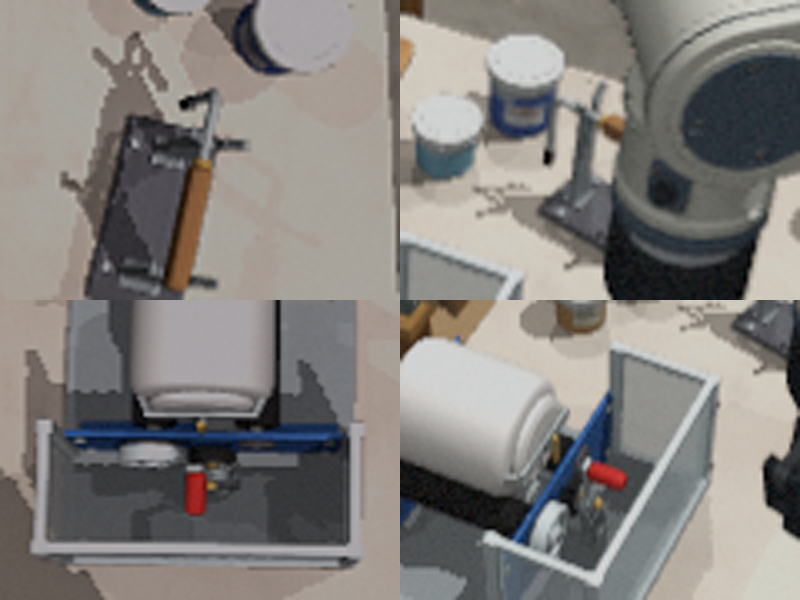

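View pics/top9.png

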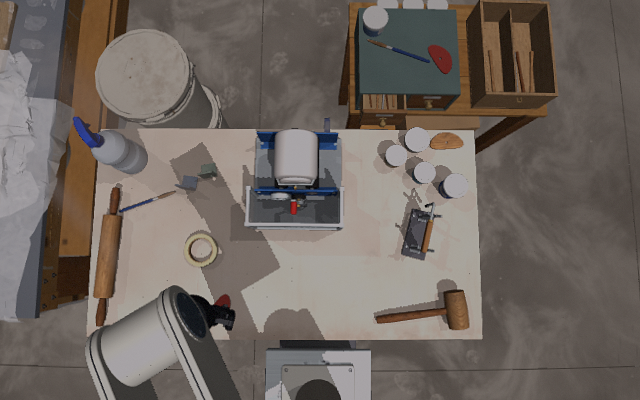

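```bash
python3 - <<'E'
import cv2,numpy as np
def red(f,x0,x1,y0,y1):
    h=cv2.cvtColor(cv2.imread(f"pics/{f}.png"),cv2.COLOR_BGR2HSV)[y0:y1,x0:x1]
    m=((h[...,0]<6)|(h[...,0]>174))&(h[...,1]>150)&(h[...,2]>60); y,x=np.where(m); return x.mean()+x0,y.mean()+y0,len(x)
for f in("scene6","scene9"): print(f,red(f,300,360,170,230))
for f in("top0","top9"):
    h=cv2.cvtColor(cv2.imread(f"pics/{f}.png"),cv2.COLOR_BGR2HSV)
    m=(h[...,0]<22)&(h[...,1]>110)&(h[...,2]>40)
    print(f,[(y,)+tuple(np.where(m[y,415:440])[0][[0,-1]]+415) for y in range(221,253,6)])
E
python3 - <<'E'
from rig import manip
manip.sign_off(); print(manip.get_time())
E
```

```text
scene6 (np.float64(321.42105263157896), np.float64(207.24561403508773), 57)
scene9 (np.float64(321.796875), np.float64(207.296875), 64)
top0 [(221, np.int64(428), np.int64(432)), (227, np.int64(427), np.int64(432)), (233, np.int64(426), np.int64(430)), (239, np.int64(424), np.int64(429)), (245, np.int64(423), np.int64(427)), (251, np.int64(422), np.int64(426))]
top9 [(221, np.int64(428), np.int64(432)), (227, np.int64(427), np.int64(431)), (233, np.int64(424), np.int64(430)), (239, np.int64(424), np.int64(428)), (245, np.int64(423), np.int64(427)), (251, np.int64(422), np.int64(426))]
the job is handed in; nothing more can be done
the job is handed in; nothing more can be done
```

The mill should be in gear and the rod is back in its rest. I handed the job in at about 39 s of the 70 s allowed; no verdict is reported.

- **Pull:** I lifted the rod from its rest, lowered its leg behind the guard to the right of the red grip, and drew the lever left. The plain drag had fallen to about 2.5 N, and I stopped at 4.8 N. That is a rise of about 2.3 N, or roughly 5 N of wheel force by the given ratio. Force readings scatter by about 0.5 N, so I averaged many at each step.
- **Lever:** The rod came off the grip to the right before I lifted it, and no force on it suggested contact with the guard. The grip sat within 0.4 px in the camera between letting go and the end, so the lever stayed put.
- **Rod:** It slid back into both forks with no side force. In the top view the handle's edges match the start picture to about 1–2 px. The arm covered part of the rest in the last scene-camera picture, so the seating rests on the top view and the force readings.
- **Other objects:** The tubs, tiles and tape roll look unmoved in the last top picture. I judged that by eye only.

Some checks disagreed:
- **Heights:** The two-camera heights came out 5–10 mm below the given ones, so I used the given heights with the force readings.
- **Rise of pull:** It was 0.8–1.4 N per mm of hand travel, steeper than the 0.6 N stated.
- **Rod in the grip:** It turned slightly, about 0.02 rad, during the pull. I corrected for that before hanging it back.

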